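# Check the stop button of a pot-decorating wheel

## Task

Before the pot painters start, check the decorating wheel's emergency stop with a fingertip: press the red three-lobed mushroom button on the grey control box fully in until it latches, then twist its head clockwise (seen from above) by pushing one of its lobes sideways until it pops back out by itself, and let it go. Do not press the green start button, do not lift, tip or shift the control box, and leave the pots, jar, cup and brush where they stand.

Things in the scene. Friction and masses are not known exactly. Their poses are not given: they have to be found in the camera images.
- control_box: Grey control box, 110 (its x) x 180 (its y) x 60 mm high, 2.2 kg, standing loose on rubber feet on the table. Origin at the centre of its underside, z up. The stop button stands on its top at local x = 0, y = -45 mm; the green start button at local x = 0, y = +52 mm, 26 mm across, rising 22 mm above the box top.
- stop_top (a point): Centre of the flat top (34 mm across) of the red mushroom head (40 mm across), moving and turning with it; 104 mm above the table with the button out, 96 mm latched in. Two white arrows on it point clockwise. Three red lobes stick out, one along this point's +x axis, the others 120 degrees to either side.
- stop_lobe (a point): Middle of the lobe that lies along the head's +x axis, 38 mm from the head's axis, 15 mm below the flat top; turns with the head. Each lobe is 14 mm wide, 14 mm high and reaches 51 mm from the axis. Below the lobes is free air down to the box top, 22 mm of it with the button out, 14 mm latched in; the stem there is 28 mm across.
- stop_press (a joint): How far the button is pressed in, in m: 0 = out, 0.008 = fully in. An over-centre spring: 7 to 10 N starts it moving, past 4 mm it snaps in by itself, latches, and stays in when let go.
- stop_twist (a joint): How far the head is twisted clockwise seen from above, in rad: 0 = at rest, 1.0 = the stop. A weak spring returns it when let go. While the button is latched in, twisting cams it outwards: past about 0.5 rad it springs out, though the rubbing finger may hold it until it eases off; by 0.9 rad it is cammed right out. At 0 rad one lobe lies along the control box's +x, the others at 120 degrees.
- start_green (a joint): Green start button, to be left alone: 0 = out, 0.005 m = fully in.
- pot_lime: Lime green painted clay pot, 86 mm across, 84 mm high, standing about 165 mm from the box centre on the green button's side. Origin at the centre of its underside. Leave alone.
- paint_jar: Paint jar with a yellow cap, 56 mm across, 75 mm high, behind the box (its +x side). Origin at the centre of its underside. Leave alone.
- pot_orange: Orange pot with a gold band, 108 mm across, 105 mm high, to one side. Origin at the centre of its underside. Leave alone.
- pot_pink: Pink pot, 108 mm across, 105 mm high, to one side. Origin at the centre of its underside. Leave alone.
- brush_cup: White cup with brushes, 72 mm across, 190 mm high over the brushes, to one side. Origin at the centre of its underside. Leave alone.
- brush: Flat brush lying on the table, 170 mm long along its x. Leave alone.
Mind the look-alikes: they are no part of the job. Several things look just like the control_box: the one meant starts nearest to the robot's base.

How it is judged:
On the way, in this order (a step that is already met when the one before it is completed fails the run):
1. the stop button is pressed fully in and latched (at least 7 of its 8 mm), its head not twisted (value of joint stop_press above 0.007 m and value of joint stop_twist below 0.1 rad), for 0.2 s.
2. the latched head is twisted clockwise by at least 0.3 rad while still partly in (value of joint stop_twist above 0.3 rad and value of joint stop_press above 0.002 m).
3. the button has popped out (value of joint stop_press below 0.0015 m), for 0.1 s.
At the end, for the whole second after the job is handed in: The stop button is out (pressed less than 1.5 mm) and its head has turned back (less than 0.12 rad); the green button is out (under 2.5 mm); the control box stands level within 15 mm of where it was, at rest; every pot, jar, cup and brush is within 25 mm of where it was (value of joint stop_press below 0.0015 m and value of joint stop_twist below 0.12 rad and linear speed of control_box below 0.01 m/s and distance of control_box from where it was at the start of the episode below 0.015 m and angle between control_box's own z axis and vertical below 0.05 rad and value of joint start_green below 0.0025 m and distance of each of pot_orange, pot_pink, pot_lime, paint_jar, brush_cup, brush from where it was at the start of the episode below 0.025 m); the robot touches nothing.
It fails at once if the green start button is pressed (value of joint start_green above 0.0025 m).
It fails at once if the control box is lifted, tipped or shifted by more than 15 mm (distance of control_box from where it was at the start of the episode above 0.015 m or angle between control_box's own z axis and vertical above 0.05 rad).
It fails at once if a pot, the jar, the cup or the brush is moved or lifted by more than 25 mm (distance of any of pot_orange, pot_pink, pot_lime, paint_jar, brush_cup, brush from where it was at the start of the episode above 0.025 m).
It also fails if it takes over 40 s, if anything falls off the work surface, if the arm or the gripper's body presses on something with over 40 N, if the wrist force passes 120 N, or if a joint passes its speed limit or range.

## Robot

A 6-joint arm with a two-finger parallel gripper is mounted at the origin on the work surface. World frame = base frame: x ahead of the robot, y to its left, z up, the work surface at z = 0. Lengths are in m, angles in rad, forces in N, time in s.
With the tool pointing down it reaches from about 0.275 to 0.825 m from the base axis. Payload 5.2 kg.
Tool frame: the origin (TCP) lies on the front face of the gripper's body, between the roots of the fingers; the fingertips stand 84 mm ahead of it and the grasp point (between the pads) lies 65 mm ahead of it; z points along the fingers, y is the line along which they close (so a half turn about z gives the same grasp; the last joint's range is limited). The gripper opens to 93 mm and grips with 3 to 60 N. Pads are 15 mm wide; open, the fingers measure 128 mm over their backs; the gripper's body (75 mm by 188 mm) begins 65 mm behind the grasp point.
Start: joints at [0.9, 0.259, 1.535, -0, 1.348, -0.203], TCP at [0.248, 0.491, 0.303] pointing down, gripper open.
Joint ranges: [-3.14, 3.14], [-0.91, 2.08], [0.19, 2.58], [-1.22, 4.36], [0.22, 2.71], [-3.12, 3.12]. Speed limits (rad/s): [2.57, 2.57, 3.14, 3.14, 3.14, 3.14].

## Interface

Orientations are given as [roll, pitch, yaw] about the fixed x, y, z axes, in that order (R = Rz(yaw) Ry(pitch) Rx(roll)).
In Python, from cell import manip gives the robot as it stands. The module is installed in compiled form; this text tells all that it offers. Calls block until the motion is done:
- manip.movep(position, orientation): joint-space move of the TCP to a pose.
- manip.line_to(position, rotation=None, velocity=0.15, contact_N=None): straight line of the TCP; rotation=None keeps the orientation; velocity is the mean speed in m/s. With contact_N (N) it stops when the force on the tool has changed by that much, and returns True; else False.
- manip.movej(angles): joint-space move.
- manip.grip(opening, squeeze=None): finger opening in m; squeeze is the grip in N (None keeps the last); returns when the fingers have stopped.
- manip.wait(seconds).
- manip.ik(position, orientation): joint angles nearest the present ones, or None.
- manip.get_obs(): the state.
- manip.get_image(name): name is "scene" or "top"; returns a dict with "img" (480x640x3 uint8, blue, green, red), "camera_matrix" (3x3 intrinsics, pixels), "distortion" ([k1, k2, p1, p2, k3] as OpenCV has them; the pictures are not rectified), "rvec" (rotation vector, rad) and "tvec" (3), from world to camera coordinates, as OpenCV has them. Camera axes: x right, y down, z forward; pixel columns grow to the right and rows downward; lengths in m; the calibration is good to about 2 mm. A picture is of the moment at which its call begins. There is no depth.
A pose or a line that the arm cannot do raises manip.MotionError and nothing moves.
- manip.finish_job(): hands the job in; it is judged then, once.
The state is a dict: "time": time; "qpos": joint angles; "qvel": joint speeds; "tau": joint torques, N m; "tool_pos": TCP position; "tool_rot": TCP orientation; "wrist_force": force on the tool from outside, world axes, zero at the start; "wrist_torque": the same for the moment, N m; "width": finger opening in m; "grip_force": force on a finger pad.
Only numpy, scipy, OpenCV 4.12 (cv2) and the standard library are available. Lean on these libraries where they do the work, as an engineer would, in place of code of your own. Each camera call takes 0.05 s, during which the arm holds its last target. There are 200 camera calls.

## Working session

There is one attempt and no reset: what is moved stays moved. The work goes in short steps, each a Python script; the robot and the scene stay as the last script left them, time stands still between calls to the robot, and variables do not carry over. Pictures are saved under pics/ and viewed, at most 10 in all, crops included, and the job is handed in when it is done.

```bash
mkdir -p pics; python3 - <<'E'
from cell import manip
import cv2
for n in("scene","top"):
    d=manip.get_image(n); cv2.imwrite(f"pics/{n}0.png",d["img"]); print(n,d["camera_matrix"],d["distortion"],d["rvec"],d["tvec"])
print(manip.get_obs())
E
```

```text
scene [[528.82871795   0.         315.66487466]
 [  0.         528.82871795 243.00729683]
 [  0.           0.           1.        ]] [-0.16087112  0.          0.          0.          0.        ] [ 2.2614676   0.79764671 -0.34428352] [-0.39115865 -0.1668878   1.61430477]
top [[481.54545817   0.         327.68648231]
 [  0.         481.54545817 235.40386971]
 [  0.           0.           1.        ]] [-0.05755006  0.          0.          0.          0.        ] [ 2.14791332 -2.18735415  0.10836546] [0.0221296  0.53525345 1.3525209 ]
{'time': 0.1, 'qpos': array([ 9.00195106e-01,  2.59266138e-01,  1.53597283e+00, -2.28766405e-05,
        1.34798816e+00, -2.02795566e-01]), 'qvel': array([ 0.00107656, -0.00100823, -0.00193193, -0.00047445,  0.00084562,
        0.00050767]), 'tau': array([ 1.74879984e-03, -4.38214517e+01, -2.84645909e+01,  7.18510570e-02,
        3.61669483e-02, -7.51649623e-05]), 'tool_pos': array([0.24776783, 0.49063231, 0.30200319]), 'tool_rot': array([-3.13998718e+00, -3.07350760e-04,  2.67379182e+00]), 'wrist_force': array([-0.62688148,  0.62485074, -0.782445  ]), 'wrist_torque': array([0.00741854, 0.00084384, 0.013184  ]), 'grip_force': 0.0, 'width': 0.09281933829537077}
```

View pics/top0.png

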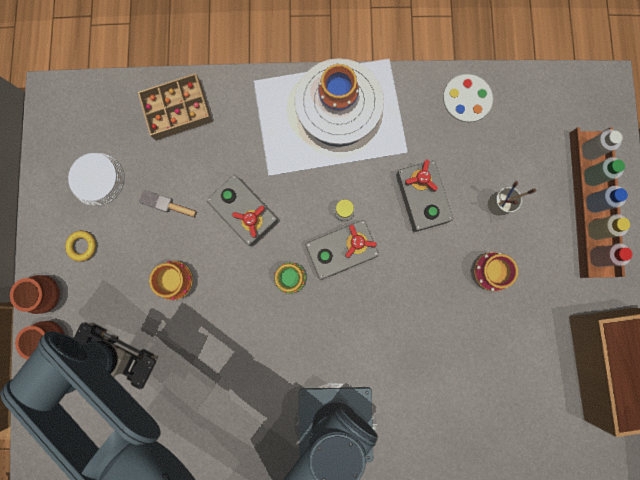

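View pics/scene0.png

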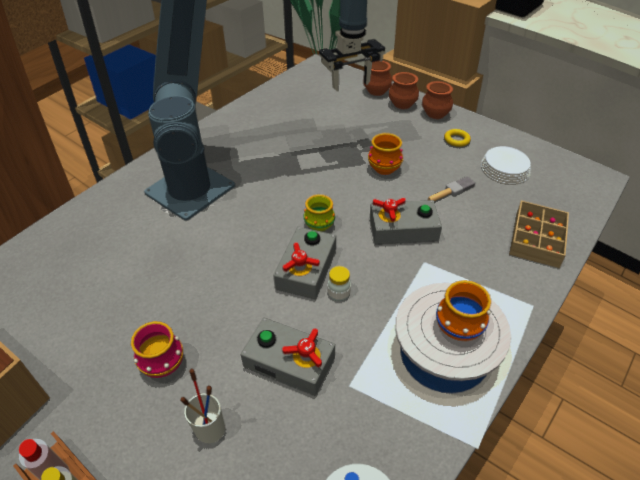

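The target is the middle box, at about (342,250) in the top view. The lime pot is on its green side and the jar behind it. I'll enlarge both views for accurate pixels.

```bash
python3 - <<'E'
import cv2
a=cv2.imread("pics/top0.png")[190:300,265:405]; b=cv2.imread("pics/scene0.png")[190:310,260:370]
cv2.imwrite("pics/tc.png",cv2.resize(a,None,fx=5,fy=5,interpolation=cv2.INTER_CUBIC))
cv2.imwrite("pics/sc.png",cv2.resize(b,None,fx=5,fy=5,interpolation=cv2.INTER_CUBIC))
E
```

```text
(no output)
```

View pics/tc.png

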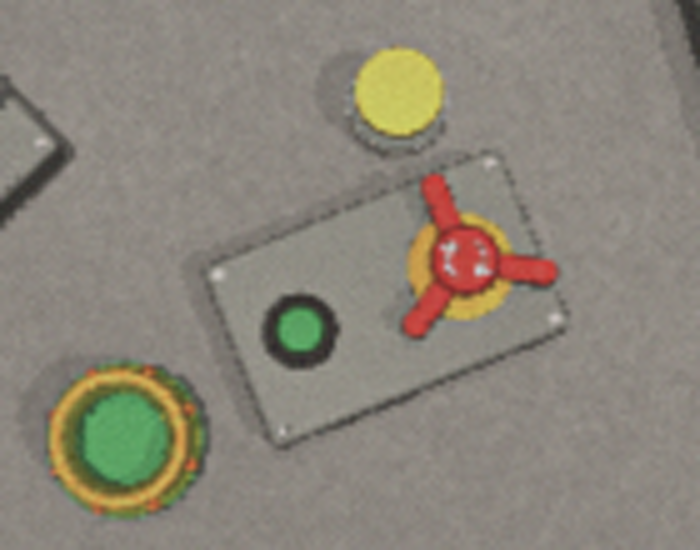

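View pics/sc.png

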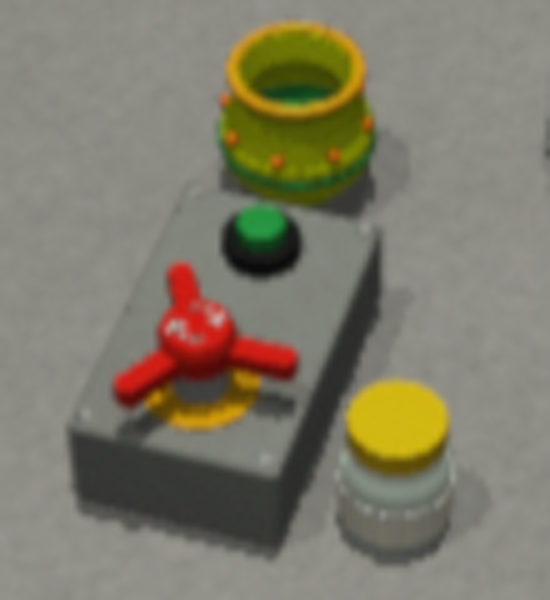

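The top crop shows the head at (465,260), green at (300,328), lobe tips at (433,178), (555,272), (408,334), box-top corners at (210,265), (495,152), (567,322), (280,446), and the jar cap at (399,92). The scene crop shows the head top at (199,325) and green at (262,222). The yellow disc is flat, not part of the head.

```bash
cat > h.py <<'E'
import numpy as np, cv2
def ray(d,uv,z):
    n=cv2.undistortPoints(np.array([[uv]],float),d["camera_matrix"],np.array(d["distortion"]))[0,0]
    R=cv2.Rodrigues(np.array(d["rvec"]))[0]; c=-R.T@np.array(d["tvec"]).ravel(); v=R.T@np.array([*n,1])
    return (c+v*(z-c[2])/v[2])
E
python3 - <<'E'
from cell import manip
from h import *
np.set_printoptions(precision=4,suppress=True)
t=manip.get_image("top");s=manip.get_image("scene")
T=lambda x,y,z:ray(t,((x+.5)/5-.5+265,(y+.5)/5-.5+190),z)[:2]
S=lambda x,y,z:ray(s,((x+.5)/5-.5+260,(y+.5)/5-.5+190),z)[:2]
h=T(465,260,.104);print("head",h,S(199,325,.104))
g=T(300,328,.082);print("green",g,S(262,222,.082),np.linalg.norm(h-g))
c=np.array([T(*p,.06) for p in((210,265),(495,152),(567,322),(280,446))]);print("corners",c,"cent",c.mean(0),np.linalg.norm(c-np.roll(c,-1,0),axis=1))
yv=(c[0]-c[1]+c[3]-c[2]);xv=c[0]-c[3]+c[1]-c[2]
print("yaw",np.arctan2(yv[1],yv[0])-np.pi/2,np.arctan2(xv[1],xv[0]))
y=g-h;print("yaw hg",np.arctan2(y[1],y[0])-np.pi/2)
for p in((433,178),(555,272),(408,334)):
    q=T(*p,.089)-h;print("lobe",np.linalg.norm(q),np.degrees(np.arctan2(q[1],q[0])))
print("jar",T(399,92,.075),"lime",T(125,440,.084))
E
```

```text
head [ 0.5094 -0.0682] [ 0.513  -0.0692]
green [0.4756 0.0217] [0.4777 0.0206] 0.09613146811677312
corners [[ 0.5131  0.0716]
 [ 0.5738 -0.0892]
 [ 0.4775 -0.127 ]
 [ 0.4116  0.0342]] cent [ 0.494  -0.0276] [0.1719 0.1034 0.1741 0.1082]
yaw 0.3748068265355602 0.36313071572350647
yaw hg 0.35927950440416834
lobe 0.04931717006758637 18.373718870146437
lobe 0.05032970235946063 -97.03252028379625
lobe 0.049577408521960686 141.09598230450644
jar [ 0.6065 -0.0356] lime [0.4161 0.1182]
```

The measurements agree: head at about (0.511,-0.069), yaw 0.37, lobes at about 21°, -99° and 141°. I'll press with closed fingers first.

```bash
python3 - <<'E'
from cell import manip
import numpy as np, cv2
np.set_printoptions(precision=4,suppress=True)
m=manip; R=[np.pi,0,1.41]; x,y=.511,-.069
m.grip(0.0,20); m.movep([x,y,.25],R)
m.line_to([x,y,.192],velocity=.1)
print(m.get_obs()["wrist_force"])
print(m.line_to([x,y,.176],velocity=.02,contact_N=25)); o=m.get_obs(); print(o["tool_pos"],o["wrist_force"],o["qpos"],o["width"],o["time"])
m.wait(.3); o=m.get_obs(); print(o["tool_pos"],o["wrist_force"])
m.line_to([x,y,.23],velocity=.1)
m.line_to([x+.07,y-.12,.23])
a=m.get_image("top")["img"][190:300,265:405]; b=m.get_image("scene")["img"][210:290,260:370]
f=lambda i:cv2.resize(i,(400,300),interpolation=cv2.INTER_CUBIC)
cv2.imwrite("pics/p1.png",np.hstack([f(a),f(b)])); print(m.get_obs()["time"])
E
```

```text
[-1.133   0.5389 -0.4958]
True
[ 0.5113 -0.0691  0.1801] [-1.881   0.7452  8.1154] [-0.3507  0.3161  1.7832 -0.0001  1.0411 -0.19  ] 0.0007196581516268812 5.2667
[ 0.5113 -0.0691  0.1801] [-3.1087  0.9326  8.6379]
7.4
```

View pics/p1.png

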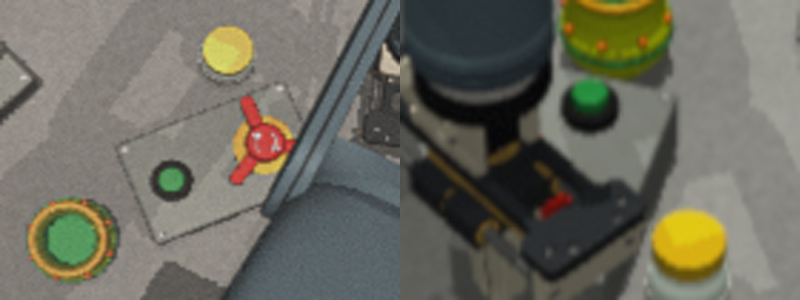

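The fingertips stopped at z = 0.096, so the button is fully in and latched, with the head not twisted. Next I'll push the -99° lobe clockwise along an arc, from its free side.

```bash
python3 - <<'E'
from cell import manip
import numpy as np
np.set_printoptions(precision=4,suppress=True)
m=manip; x,y=.511,-.069; p0=.365-2*np.pi/3
def pose(tw,gap,z):
    p=p0-tw; r=np.array([np.cos(p),np.sin(p)]); t=np.array([-r[1],r[0]])
    q=np.array([x,y])+.041*r+(.0245+gap)*t
    return [q[0],q[1],z],[np.pi,0,p+np.pi]
P,R=pose(0,.012,.23); m.line_to(P,R,velocity=.2)
P,R=pose(0,.012,.151); print(m.line_to(P,R,velocity=.08,contact_N=6))
f0=m.get_obs()["wrist_force"]; print(f0)
P,R=pose(0,0,.151); m.line_to(P,R,velocity=.04)
tw=0
while tw<.96:
    tw+=.08; P,R=pose(tw,0,.151); c=m.line_to(P,R,velocity=.03,contact_N=20)
    o=m.get_obs(); print(round(tw,2),c,o["tool_pos"],o["wrist_force"]-f0,round(o["time"],2))
    if c or np.linalg.norm(o["wrist_force"]-f0)>18: break
E
```

```text
False
[-0.5867  0.2328 -0.2537]
0.08 False [ 0.5255 -0.1147  0.1512] [1.4175 0.5077 0.1969] 9.82
0.16 False [ 0.5221 -0.1158  0.1513] [ 1.9497 -0.2166  1.7471] 10.1
0.24 False [ 0.518  -0.1165  0.1512] [ 2.3881 -0.9381  1.3336] 10.38
0.32 False [ 0.5138 -0.1167  0.1509] [ 1.3385 -2.0413  2.0112] 10.65
0.4 False [ 0.5099 -0.1166  0.1508] [ 2.0453 -0.7872  1.5142] 10.93
0.48 False [ 0.5061 -0.1163  0.1508] [ 1.4324 -1.2683 -0.5532] 11.2
0.56 False [ 0.5024 -0.1159  0.1508] [ 1.3894 -0.468  -0.6046] 11.47
0.64 False [ 0.4988 -0.1151  0.1509] [ 1.4306 -0.3842  0.2333] 11.75
0.72 False [ 0.4952 -0.1141  0.151 ] [ 0.2124 -0.591   0.1632] 12.03
0.8 False [ 0.4917 -0.1126  0.1511] [ 1.0899 -1.3499  0.0238] 12.3
0.88 False [ 0.4883 -0.111   0.1511] [ 1.1718 -0.3947  0.7224] 12.57
0.96 False [ 0.4851 -0.1091  0.1511] [ 0.6727 -0.6648  0.0909] 12.85
1.04 False [ 0.4823 -0.1073  0.1513] [ 2.0167 -3.2834  0.4769] 13.12
```

The push force dropped at about 0.45 rad, which suggests it popped out. I'll ease back along the arc, lift clear and check.

```bash
python3 - <<'E'
from cell import manip
from h import *
m=manip; x,y=.511,-.069; p0=.365-2*np.pi/3
def pose(tw,gap,z):
    p=p0-tw; r=np.array([np.cos(p),np.sin(p)]); t=np.array([-r[1],r[0]])
    q=np.array([x,y])+.041*r+(.0245+gap)*t
    return [q[0],q[1],z],[np.pi,0,p+np.pi]
for tw in(.7,.35,0): P,R=pose(tw,0,.151); m.line_to(P,R,velocity=.06)
P,R=pose(0,.012,.151); m.line_to(P,R,velocity=.06)
P[2]=.25; m.line_to(P,R)
m.movej([.9,.259,1.535,0,1.348,-.203])
a=m.get_image("top")["img"][190:300,265:405]; b=m.get_image("scene")["img"][190:310,260:370]
f=lambda i:cv2.resize(i,(400,400*i.shape[0]//i.shape[1]),interpolation=cv2.INTER_CUBIC)[:314]
cv2.imwrite("pics/p2.png",np.hstack([f(a),f(b)]) if f(a).shape==f(b).shape else np.hstack([f(a),cv2.resize(f(b),(400,314))]))
o=m.get_obs();print(o["time"],o["wrist_force"])
E
python3 -c "
import cv2,numpy as np
a=cv2.imread('pics/p2.png');print(a.shape)"
```

```text
18.275 [ 0.3184339  -0.42417301 -0.13038435]
(314, 800, 3)
```

View pics/p2.png

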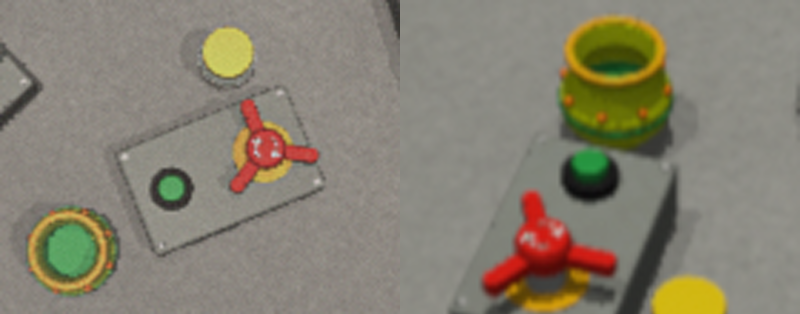

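Everything looks as it did at the start. I'll compare the images numerically with the initial one to confirm the head is out.

```bash
python3 - <<'E'
from cell import manip
import cv2,numpy as np
for n in("scene","top"):
    im=manip.get_image(n)["img"]; a=cv2.imread(f"pics/{n}0.png")
    s=np.s_[190:310,260:375] if n=="scene" else np.s_[190:300,265:405]
    for i in(a,im):
        c=i[s].astype(int); k=(c[...,2]>130)&(c[...,1]<70)&(c[...,0]<80); print(n,k.sum(),np.argwhere(k).mean(0))
    print("diff",np.sum(cv2.absdiff(a[s],im[s]).max(2)>60))
E
```

```text
scene 246 [66.39837398 40.24390244]
scene 245 [66.38367347 40.23265306]
diff 0
top 165 [51.26666667 92.86060606]
top 166 [51.6746988  92.97590361]
diff 0
```

The red centroid is back within 0.02 px in the scene view (8 mm in would show as about 2 px). The button is out and untwisted, and the rest of the box area is unchanged.

```bash
python3 -c "
from cell import manip
print(manip.finish_job())"
```

```text
the job is handed in; nothing more can be done
None
```

The stop button was pressed in until it latched, then twisted clockwise until it popped back out and released; the final images match the starting ones around the box, and the job is handed in (no verdict was returned).

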